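Weigh a rewound coil on the beam scale

ROBOT

A 6-joint arm with a two-finger parallel gripper is mounted at the origin on the work surface. World frame = base frame: x ahead of the robot, y to its left, z up, the work surface at z = 0. Lengths are in mm, angles in rad, forces in N, time in s.
With the tool pointing down it reaches from about 350 to 875 mm from the base axis. Payload 4.2 kg.
Tool frame: the origin (TCP) lies where the fingers leave the gripper's body, on its centre line; the fingertips stand 70 mm ahead of it and the grasp point (between the pads) lies 51 mm ahead of it; z points along the fingers, y is the line along which they close (so a half turn about z gives the same grasp; the last joint's range is limited). The gripper opens to 87 mm and grips with 3 to 60 N. Pads are 19 mm wide; open, the fingers measure 117 mm over their backs; the gripper's body (75 mm by 190 mm) begins 51 mm behind the grasp point.
Start: joints at [-0.848, 0.385, 0.008, 0, -1.194, -0.259], TCP at [279.605, -558.946, 292.25] pointing down, gripper open.
Joint ranges: [-3.14, 3.14], [-1.21, 2.06], [-1.07, 1.41], [-3.16, 2.05], [-2.99, -0.16], [-3.1, 3.1]. Speed limits (rad/s): [2.79, 2.79, 3.14, 3.14, 3.14, 3.14].

INTERFACE

Orientations are given as [roll, pitch, yaw] about the fixed x, y, z axes, in that order (R = Rz(yaw) Ry(pitch) Rx(roll)).
In Python, from station import status, snapshot, workorder gives the robot as it stands.
- The arm moves only by the tool step_arm, never from a script. Its argument "moves" is a list of rows, each a list of 4 numbers: the shift along the tool's x, y, z in units of 150 mm (1.0 is 150 mm), then the turn about the tool's z in units of pi/2 rad (1.0 is pi/2 rad). In form: [[tx, ty, tz, yaw], ...]. A call has 1 to 5 rows; each row is the pose to reach, as a shift and turn from the pose commanded when the call began, along the tool's axes at that moment; what a row does not reach only later rows make up. A row lasts 1/10 s, in which the tool goes at most 50 mm and 8.59 degrees, less where a joint would pass 70% of its speed; a pose out of reach is approached as far as the arm can. A call with a number of a shift or a turn outside -1 to 1 is refused whole. A call with a gripper value outside its range is refused whole. "jaw" is the opening in per cent of the stroke, from 0 (shut) to 100 (fully open), set as the call begins (left out, the last holds). The fingers move at their own pace and stop on an object; "force" is the grip in N (left out, the last holds). Time passes only in rows, so rows that repeat a pose let the fingers close. It gives the time, the measured TCP pose, the force, the opening and the grip force at its end, in the units of the state.
- status.observe(): the state, without advancing time (a new reading comes with each control period).
- snapshot(name): name is "scene" or "side" or "wrist"; returns a dict with "pixels" (480x640x3 uint8, red, green, blue), "depth" (480x640 float32, mm along the optical axis (not along the pixel's ray), 0 where there is no reading), "fx", "fy", "cx", "cy" (pixels), "R" (3x3) and "t" (3): a world point X has camera coordinates R X + t. Camera axes: x right, y down, z forward; pixel columns grow to the right and rows downward; lengths in mm; the calibration is good to about 2 mm. A picture is of the moment at which its call begins.
- workorder.finish_job(): hands the job in; it is judged then, once.
The state is a dict: "time_s": time; "qpos": joint angles; "joint_velocities": joint speeds; "tau": joint torques, N m; "eef_pos": TCP position; "tcp_rot": TCP orientation; "wrist_force": force on the tool from outside, world axes, zero at the start; "wrist_torque": the same for the moment, N m; "finger_gap": finger opening in mm; "finger_force": force on a finger pad.
Only numpy, scipy, OpenCV 4.12 (cv2) and the standard library are available. Lean on these libraries where they do the work, as an engineer would, in place of code of your own. Each camera call takes 0.05 s, during which the arm holds its last target. There are 200 camera calls.

TASK

Lift the copper coil out of its stand and hang it by its spindle in the two notches at the forked end of the beam scale. Then nudge the brass poise along the beam with the fingertips until the beam, left free, floats level, and let go. The scale is delicate: touch the poise and beam only lightly, never clamp the poise in the fingers or force the beam, and leave the phone, the screwdriver and the parts box where they are.

Things in the scene. Friction and masses are not known exactly. Their poses are not given: they have to be found in the camera images.
- coil_center (a point): centre of the coil, on its axis. Copper-wound bobbin, a level cylinder 46 mm in diameter and 36 mm long (along its x axis) on a steel spindle 8 mm in diameter and 104 mm long that sticks out 34 mm at each end. It may roll about x, so only the direction of its x axis matters. 0.29 to 0.55 kg, not known beforehand
- stand: black stand holding the coil at the start, fixed to the bench; origin under its centre on the bench, z up. Base 100 x 90 x 10 mm; two 6 mm thick uprights at x = +-39 mm carry the spindle in open 45-degree V notches, spindle axis 66 mm above the bench, along the stand's x axis. V walls rise 10 mm above the axis and reach 19 mm to either side
- scale: grey beam scale fixed to the bench; origin on the bench below the pivot, z up, beam along y: forked load end towards -y, poise end +y. Base 100 x 440 x 12 mm (y -175 to +265 mm); pivot between two uprights (x = +-15 to 21 mm, 20 mm wide) 149 mm high; a post with a dark pointer at y = 250 mm stands level with the beam tip when the beam is level
- pivot (a point): beam pivot, 140 mm above the bench; axes turn with the beam, y towards the poise end. Towards -y the bar ends in a fork: crossbar (84 mm wide) 34 to 46 mm from the pivot, then two prongs, open above and below between them; round weights stick out from the prongs to x = +-60 mm
- yoke (a point): where the coil's centre belongs: on the spindle axis midway between the fork's two notches, 110 mm from the pivot, level with it when the beam is level; axes as the beam's, spindle along x. Prongs 6 mm thick at x = +-39 mm; 45-degree V notches open upwards, walls rising 10 mm above the spindle axis and reaching 19 mm either way along y
- beam_tip (a point): tip of the beam's poise end, 215 mm from the pivot
- beam (a joint): tilt of the beam, rad: 0 is level, positive is load end down and poise end up; stops at +-0.12. It floats off its stops only within about 8 mm of the right poise position, 0.01 rad meaning about 0.7 mm, and settles in about a second. Held off its stop by a light press on the poise, press force times distance from the pivot shows how far out of balance it is
- poise (a joint): how far the poise has slid out from its innermost place, m, 0 to 0.158, growing away from the pivot; it stays where it is left and takes about 3 N to push along, so a few newtons do; it must not be clamped (15 N in all on the poise and beam is too much). As it nears balance the beam comes off its stop, so the poise sinks by up to 20 mm under the fingers
- poise_center (a point): centre of the brass poise, a block 36 mm across the beam (x), 40 mm along it (y) and 44 mm high (a flat 2 mm disc on top), sliding on the bar, which is 6 mm thick and 12 mm high and passes through its middle. 0.45 kg. Its axes are the beam's. 35 mm from the pivot when joint poise is 0
- phone: opened phone on a thin blue mat, 70 x 145 x 8 mm; origin under its centre; not to be disturbed
- driver: small screwdriver lying on the bench, 150 mm long; origin under its middle; not to be disturbed
- partsbox: clear open box of small parts, 80 x 120 x 30 mm; origin under its centre; not to be disturbed
Not all that is in view belongs to the job. Leave any green look-alike of the part that bears coil_center alone.

How it is judged:
By the outcome, as a careful person would: the job done as asked, in the order asked, and still so for the second after the job is handed in, with the robot touching nothing.
It also fails if it takes over 72 s, if anything falls off the work surface, if the arm or the gripper's body presses on something with over 40 N, if the wrist force passes 120 N, or if a joint passes its speed limit or range.

## Working session

There is one attempt and no reset: what is moved stays moved. The work goes in short steps, Python scripts to look and compute and a tool call to move; the robot and the scene stay as the last step left them, time stands still between calls to the robot, and variables do not carry over. Pictures are saved under pics/ and viewed, at most 10 in all, crops included, and the job is handed in when it is done.

Besides the shell and the picture viewer there is one more tool, called after ">>>" as name(argument=value, ...), one argument or row to a line, values as JSON. step_arm: Moves the arm, as the interface text tells. Shifts and turns lie within -1 to 1; 1 stands for 150 mm of shift or pi/2 rad of turn. Its arguments: {"type":"object","properties":{"moves":{"type":"array"},"jaw":{"type":"number"},"force":{"type":"number"}},"required":["moves"]}

```bash
ls; mkdir -p pics; cat > h.py <<'E'
import numpy as np, cv2
from station import status, snapshot, workorder
def snap(n, save=None):
    s=snapshot(n)
    if save: cv2.imwrite('pics/'+save, cv2.cvtColor(s['pixels'],cv2.COLOR_RGB2BGR))
    np.savez('last_'+n+'.npz',**s); return s
def load(n): return dict(np.load('last_'+n+'.npz'))
def cloud(s):
    d=s['depth'].astype(float); v,u=np.mgrid[:480,:640]
    P=np.stack([(u-s['cx'])/s['fx']*d,(v-s['cy'])/s['fy']*d,d],-1)
    W=(P-np.asarray(s['t']).reshape(3))@np.asarray(s['R']); W[d<=0]=np.nan; return W
E
python3 - <<'E'
from h import *
for n in ('scene','side'): snap(n,n+'0.png')
print(status.observe())
E
```

```text
pics
{'time_s': 0.1, 'qpos': array([-8.48404123e-01,  3.85493402e-01,  6.73530036e-03, -4.22171781e-04,
       -1.19404720e+00, -2.58615890e-01]), 'joint_velocities': array([-1.12342652e-04,  1.17606166e-03,  2.34236063e-03,  4.57418324e-04,
        1.23601085e-03, -1.28130060e-05]), 'tau': array([-9.02272968e-04, -3.91689813e+01,  1.87936646e+01,  4.23192099e+00,
        1.34773643e-02, -7.23399307e-05]), 'eef_pos': array([ 279.41528601, -558.59373756,  291.25183972]), 'tcp_rot': array([ 3.13955014e+00, -1.34582148e-04, -2.67797191e+00]), 'wrist_force': array([ 0.13144254, -0.2457224 ,  0.58539439]), 'wrist_torque': array([ 0.00289903, -0.03111527, -0.01113793]), 'finger_force': 0.0, 'finger_gap': 87.16789279186781}
```

View pics/scene0.png

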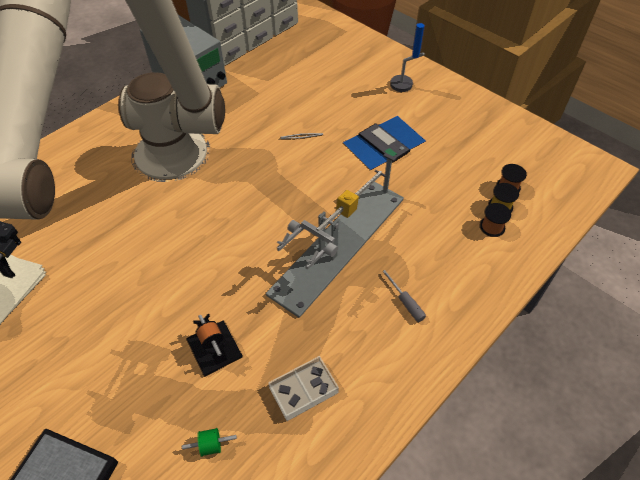

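View pics/side0.png

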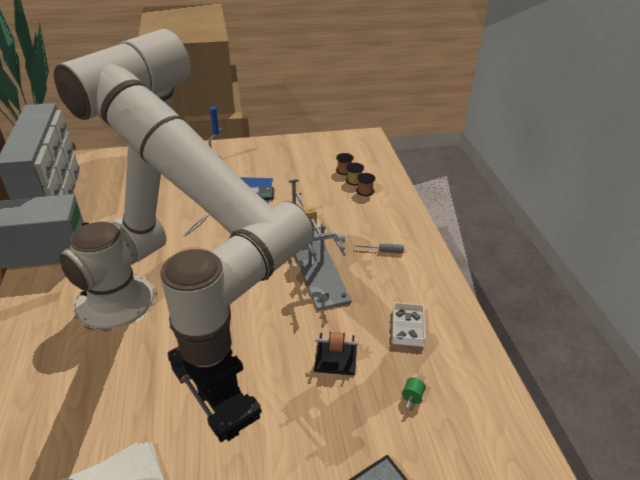

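The scene view shows the coil in its stand at about (208,335) and the green look-alike at (209,441). The scale base runs from (283,305) to (387,193), with the poise at (346,203). The parts box is at (304,388), the driver at (404,297) and the phone at (384,141).

```bash
python3 - <<'E'
from h import *
for n in ('scene','side'):
    s=load(n); W=cloud(s); rgb=s['pixels']; hsv=cv2.cvtColor(rgb,cv2.COLOR_RGB2HSV).astype(int)
    H,S,V=hsv[...,0],hsv[...,1],hsv[...,2]; z=W[...,2]; v,u=np.mgrid[:480,:640]
    roi=lambda a:(u>=a[0])&(u<a[1])&(v>=a[2])&(v<a[3])
    r={'scene':dict(coil=(185,235,312,360),sc=(255,415,170,325),stand=(180,250,310,380)),
       'side':dict(coil=(318,350,328,356),sc=(275,355,175,310),stand=(308,362,325,380))}[n]
    def rect(m,name):
        m=m&np.isfinite(z); P=W[m]; print(n,name,len(P))
        if len(P)>5:
            print('  med',np.median(P,0).round(1),'min',np.percentile(P,2,0).round(1),'max',np.percentile(P,98,0).round(1)); print('  rect',[np.round(x,1) for x in cv2.minAreaRect(P[:,:2].astype(np.float32))])
    rect(roi(r['coil'])&(S>120)&(H<14)&(z>45)&(z<100),'coil')
    rect(roi(r['sc'])&(S<70)&(abs(z-12)<4),'base')
    rect(roi(r['stand'])&(V<60)&(abs(z-10)<4),'standbase')
    rect(roi(r['stand'])&(z>55)&(z<85),'standtop')
    rect(roi(r['sc'])&(S>150)&(H>18)&(H<30)&(z>100),'poise')
    m=roi(r['sc'])&(z>100)&(S<90); rect(m,'beamhigh')
    rect(roi(r['sc'])&(z>60),'allhigh')
E
```

```text
scene coil 314
  med [ 550.4 -301.3   84.5] min [ 530.6 -321.3   68.9] max [ 567.5 -277.2   90.7]
  rect [array([ 541.4, -296.8]), array([45.6, 55. ]), np.float64(76.9)]
scene base 4703
  med [569.6  45.6  11.9] min [ 505.8 -121.6    8.4] max [626.  295.8  15.6]
  rect [array([662.6, 102.2]), array([306., 441.]), np.float64(6.3)]
scene standbase 1016
  med [ 562.9 -315.7    9.6] min [ 500.3 -349.1    6.3] max [ 605.6 -252.    13.3]
  rect [array([ 552.3, -299.6]), array([ 88.4, 101.2]), np.float64(73.5)]
scene standtop 543
  med [ 562.9 -302.5   71.8] min [ 507.5 -324.5   57. ] max [ 597.7 -275.5   84.6]
  rect [array([ 552.5, -299.9]), array([ 45.5, 106.3]), np.float64(74.7)]
scene poise 391
  med [563.8 111.4 149.5] min [539.8  96.3 115.8] max [575.2 137.9 158.2]
  rect [array([556.2, 126.2]), array([36.7, 64.2]), np.float64(5.4)]
scene beamhigh 1312
  med [562.4   3.3 143.4] min [517.3 -76.4 113.9] max [629.5 252.1 158.4]
  rect [array([560.7, 104.7]), array([121.9, 375.9]), np.float64(4.9)]
scene allhigh 1903
  med [561.   38.3 143.1] min [518.6 -76.   74.5] max [628.8 290.6 158.
[... 413 characters left out ...]
tandbase 837
  med [ 546.3 -312.2    9.8] min [ 497.8 -349.     6.3] max [ 597.3 -260.3   13.5]
  rect [array([ 547.7, -302.5]), array([91.6, 96.4]), np.float64(74.6)]
side standtop 343
  med [ 546.1 -312.1   70.4] min [ 504.  -325.    57.7] max [ 593.1 -279.1   84.6]
  rect [array([ 548. , -303.3]), array([ 46.1, 100.8]), np.float64(78.2)]
side poise 0
side beamhigh 2482
  med [ 437.1 -452.4  542.5] min [ 400.9 -504.   119.4] max [613.6 288.9 570.5]
  rect [array([ 533.7, -114.7]), array([825. , 154.3]), np.float64(81.3)]
side allhigh 2716
  med [ 441.1 -448.4  538.2] min [ 400.9 -503.7   83.8] max [613.1 291.7 570.5]
  rect [array([ 533.7, -114.7]), array([825. , 154.3]), np.float64(81.3)]
```

```bash
cat >> h.py <<'E'
def go(target, yaw):
    """shift/turn in tool units from present pose to TCP target (tool down) with yaw (deg, mod 180 nearest)"""
    o=status.observe(); y0=o['tcp_rot'][2]; p=o['eef_pos']
    d=np.asarray(target,float)-p; x=np.array([np.cos(y0),np.sin(y0),0]); y=np.array([np.sin(y0),-np.cos(y0),0])
    dy=(yaw-np.degrees(y0)+90)%180-90
    print('t',round(o['time_s'],2),'tcp',p.round(1),'yaw',np.degrees(y0).round(2),'F',o['wrist_force'].round(2),'gap',round(o['finger_gap'],1),'q6',o['qpos'][5].round(2))
    print(' go: tx %.4f ty %.4f tz %.4f yaw %.4f'%(d@x/150,d@y/150,-d[2]/150,-dy/90))
E
python3 - <<'E'
from h import *
from scipy.optimize import least_squares
for n,r in (('scene',(255,415,170,325)),('side',(275,355,175,310))):
    s=load(n); W=cloud(s); hsv=cv2.cvtColor(s['pixels'],cv2.COLOR_RGB2HSV); v,u=np.mgrid[:480,:640]; z=W[...,2]
    m=(u>=r[0])&(u<r[1])&(v>=r[2])&(v<r[3])&(hsv[...,1]<70)&(abs(z-12)<3)
    m=cv2.morphologyEx(m.astype(np.uint8),cv2.MORPH_OPEN,np.ones((3,3)))
    k,l,st,_=cv2.connectedComponentsWithStats(m); m=l==1+np.argmax(st[1:,4])
    P=W[m][:,:2]; c,sz,a=cv2.minAreaRect(P.astype(np.float32)); print(n,np.round(c,1),np.round(sz,1),a)
    # axis via high-z beam line: thin bar points, poise
    b=(u>=r[0])&(u<r[1])&(v>=r[2])&(v<r[3])&(z>100)&(z<200)
    th=np.radians(6.2); ex=np.array([np.cos(th),np.sin(th)]); ey=np.array([-np.sin(th),np.cos(th)])
    print(' base local x',np.percentile(P@ex,[0.5,99.5]).round(1),'y',np.percentile(P@ey,[.5,99.5]).round(1))
    Q=W[b]; qx,qy=Q[:,:2]@ex,Q[:,:2]@ey
    for lo in range(-60,320,20):
        k=(qy>=lo)&(qy<lo+20)
        if k.sum()>4: print('  y',lo,k.sum(),'x',np.percentile(qx[k],[3,50,97]).round(0),'z',np.percentile(Q[k,2],[3,50,97]).round(0))
    ye=hsv[...,0]; y=b&(ye>17)&(ye<32)&(hsv[...,1]>150)
    Q=W[y]; 
    if len(Q): print(' poise top', len(Q), np.c_[Q[:,:2]@ex,Q[:,:2]@ey,Q[:,2]][Q[:,2]>np.percentile(Q[:,2],50)].min(0).round(1), np.c_[Q[:,:2]@ex,Q[:,:2]@ey,Q[:,2]][Q[:,2]>np.percentile(Q[:,2],50)].max(0).round(1))
go([550,-301.3,200],-15.3)
E
```

```text
scene [554.8 -48.7] [57.6 88.9] 14.768177032470703
 base local x [517.5 578.9] y [-148.1  -62.6]
  y -60 237 x [526. 567. 607.] z [135. 147. 151.]
  y -40 114 x [544. 568. 588.] z [112. 142. 151.]
  y -20 158 x [544. 569. 589.] z [107. 143. 151.]
  y 0 34 x [562. 567. 569.] z [131. 141. 145.]
  y 20 136 x [549. 567. 582.] z [115. 135. 154.]
  y 40 185 x [550. 572. 584.] z [120. 152. 158.]
  y 60 124 x [549. 574. 584.] z [113. 151. 157.]
  y 80 9 x [563. 566. 568.] z [126. 134. 135.]
  y 100 30 x [562. 567. 568.] z [119. 129. 134.]
  y 120 31 x [562. 567. 568.] z [118. 127. 132.]
  y 140 26 x [561. 567. 568.] z [117. 124. 129.]
  y 160 26 x [561. 566. 568.] z [112. 122. 127.]
  y 180 48 x [551. 566. 578.] z [110. 117. 124.]
 poise top 393 [548.   37.1 149.5] [584.4  79.1 160. ]
side [573.8 -69.4] [60.4 73.1] 76.64779663085938
 base local x [531.9 605.1] y [-161.   -93.6]
  y -60 116 x [543. 575. 602.] z [133. 145. 151.]
  y -40 44 x [558. 576. 583.] z [102. 144. 151.]
  y -20 39 x [556. 576. 586.] z [125. 145. 152.]
  y 0 14 x [558. 559. 564.] z [135. 142. 146.]
  y 20 46 x [554. 568. 577.] z [121. 141. 156.]
  y 40 71 x [549. 565. 578.] z [129. 154. 159.]
  y 60 27 x [547. 562. 576.] z [150. 153. 156.]
  y 80 5 x [548. 559. 576.] z [146. 148. 149.]
  y 100 7 x [557. 559. 563.] z [125. 132. 133.]
  y 120 12 x [557. 558. 563.] z [121. 127. 131.]
  y 140 11 x [557. 558. 562.] z [116. 126. 128.]
  y 160 11 x [557. 560. 563.] z [113. 121. 126.]
  y 180 23 x [547. 559. 574.] z [113. 117. 125.]
  y 220 67 x [547. 560. 572.] z [103. 131. 147.]
t 0.1 tcp [ 279.4 -558.6  291.3] yaw -153.44 F [ 0.13 -0.25  0.59] gap 87.2 q6 -0.26
 go: tx -2.3805 ty 0.7275 tz 0.6083 yaw 0.4652
```

>>> step_arm(
  moves=[
    [-0.25,0.08,0.05,0.095],
    [-0.5,0.16,0.1,0.19],
    [-0.75,0.24,0.15,0.28],
    [-1,0.32,0.2,0.375],
    [-1,0.32,0.2,0.465],
  ],
)

```text
time_s: 0.6
eef_pos: [394.5, -445.7, 260.5]
tcp_rot: [3.14, -0.002, 2.874]
wrist_force: [-0.7, -0.4, -0.3]
finger_gap: 87.1
finger_force: 0.0
```

```bash
python3 -c "
from h import *
go([550,-301.3,220],-15.3)"
```

```text
t 0.6 tcp [ 394.5 -445.7  260.5] yaw 164.64 F [-0.65 -0.38 -0.3 ] gap 87.1 q6 -1.26
 go: tx -0.7446 ty 1.2029 tz 0.2702 yaw -0.0006
```

>>> step_arm(
  moves=[
    [-0.19,0.25,0.07,0],
    [-0.38,0.5,0.14,0],
    [-0.56,0.75,0.2,0],
    [-0.74,1.0,0.27,0],
    [-0.74,1.0,0.27,0],
  ],
)

```text
time_s: 1.1
eef_pos: [541.9, -329.8, 219.1]
tcp_rot: [3.141, -0.003, 2.88]
wrist_force: [-0.2, 0.2, -0.5]
finger_gap: 87.1
finger_force: 0.0
```

```bash
python3 -c "
from h import *
s=snap('wrist','w1.png')
go([550,-301.3,220],-15.3)
R=s['R'];print('cam pos',(-R.T@s['t']).round(1),'axis',R[2].round(2))"
```

```text
t 1.15 tcp [ 540.4 -331.2  219.9] yaw 164.95 F [-0.64 -0.53  0.41] gap 86.6 q6 -1.54
 go: tx -0.0102 ty 0.2090 tz -0.0010 yaw 0.0028
cam pos [ 475.7 -312.6  310.8] axis [ 0.25 -0.06 -0.97]
```

View pics/w1.png

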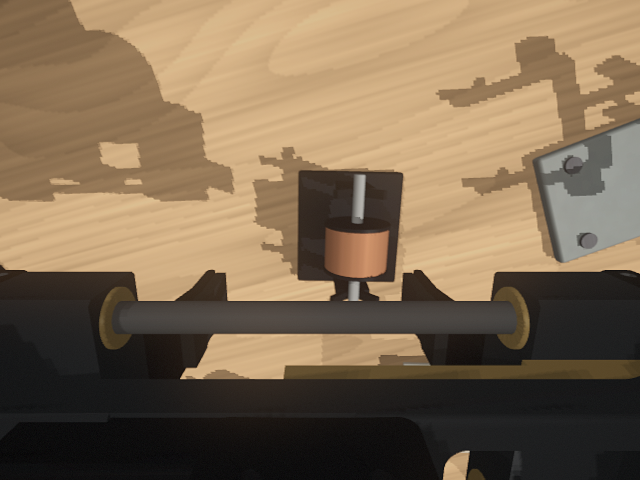

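The wrist view shows the coil at (357,248), with its spindle running from (359,176) to (353,296). The stand is slightly right of the finger midline, and the scale base corner is at (540,160).

```bash
python3 - <<'E'
from h import *
s=load('wrist'); W=cloud(s); hsv=cv2.cvtColor(s['pixels'],cv2.COLOR_RGB2HSV)
v,u=np.mgrid[:480,:640]
th=np.radians(-15.3); ex=np.array([np.cos(th),np.sin(th)]); ey=np.array([-np.sin(th),np.cos(th)])
m=(u>315)&(u<400)&(v>215)&(v<285)&(hsv[...,1]>100)&(hsv[...,0]<16)&(W[...,2]>55)
P=W[m]; a,b=P[:,:2]@ex,P[:,:2]@ey
print('copper',m.sum(),np.percentile(a,[1,99]).round(1),np.percentile(b,[1,99]).round(1),P[:,2].max().round(1))
t=P[:,2]>np.percentile(P[:,2],85); bc=np.median(b[t]); print('top y',bc)
m=(u>345)&(u<372)&(v>175)&(v<222)&(abs(W[...,2]-66)<8)
P=W[m]; c=np.polyfit(P[:,0],P[:,1],1); print('spindle',m.sum(),'ang',np.degrees(np.arctan(c[0])).round(2),'b',np.median(P[:,:2]@ey).round(1),'z',np.percentile(P[:,2],[50,97]).round(1),'a',np.percentile(P[:,:2]@ex,[1,99]).round(1))
m=(u>295)&(u<408)&(v>165)&(v<282)&(abs(W[...,2]-10)<3)&(hsv[...,2]<70)
print('base',cv2.minAreaRect(W[m][:,:2].astype(np.float32)))
q=W[m][:,:2]; print((q@ex).max(),(q@ey).min(),(q@ey).max())
for B in (bc,np.median(P[:,:2]@ey)): print('guess',( (np.percentile(a,99)+np.percentile(a,1))/2*ex+B*ey).round(1))
E
```

```text
copper 3089 [593.6 627.6] [-167.2 -123.6] 89.5
top y -144.7288379546645
spindle 676 ang -12.26 b -144.7 z [67.8 69.7] a [560.8 593.9]
base ((550.8176879882812, -301.1307678222656), (88.2843017578125, 97.98825073242188), 74.02935791015625)
660.0402461934758 -189.65959755302774 -100.54931542309636
guess [ 550.8 -300.7]
guess [ 550.8 -300.7]
```

>>> step_arm(
  moves=[
    [-0.012,0.208,0,0.003],
    [-0.012,0.208,0.2,0.003],
    [-0.012,0.208,0.45,0.003],
    [-0.012,0.208,0.685,0.003],
    [-0.012,0.208,0.685,0.003],
  ],
)

```text
time_s: 1.65
eef_pos: [545.0, -303.4, 113.9]
tcp_rot: [3.141, -0.012, 2.868]
wrist_force: [-1.2, -0.4, -0.6]
finger_gap: 87.0
finger_force: 0.0
```

>>> step_arm(
  moves=[
    [0,0,0,0],
    [0,0,0,0],
    [0,0,0,0],
    [0,0,0,0],
    [0,0,0,0],
  ],
  jaw=40,
  force=25,
)

```text
time_s: 2.15
eef_pos: [549.1, -304.0, 120.1]
tcp_rot: [-3.142, 0.002, 2.87]
wrist_force: [0.1, -0.2, 0.3]
finger_gap: 54.7
finger_force: 0.0
```

```bash
python3 -c "
from h import *
go([550.8,-300.9,117],-15.5)"
```

```text
t 2.15 tcp [ 549.1 -304.   120.1] yaw 164.46 F [ 0.09 -0.2   0.34] gap 54.7 q6 -1.59
 go: tx -0.0051 ty 0.0226 tz 0.0206 yaw -0.0005
```

>>> step_arm(
  moves=[
    [-0.005,0.02,0.02,0],
    [-0.005,0.02,0.02,0],
    [-0.005,0.02,0.02,0],
    [-0.005,0.02,0.02,0],
  ],
  jaw=20,
)

```text
time_s: 2.55
eef_pos: [550.5, -300.2, 116.1]
tcp_rot: [3.141, -0.0, 2.87]
wrist_force: [-0.2, 5.6, 3.6]
finger_gap: 45.3
finger_force: 25.0
```

```bash
python3 -c "
from h import *
go([550.8,-300.9,117],-15.5)"
```

```text
t 2.55 tcp [ 550.5 -300.2  116.1] yaw 164.46 F [-0.19  5.56  3.59] gap 45.3 q6 -1.6
 go: tx -0.0033 ty -0.0038 tz -0.0062 yaw -0.0004
```

>>> step_arm(
  moves=[
    [0,0,-0.1,0],
    [0,0,-0.35,0],
    [0,0,-0.6,0],
    [0,0,-0.8,0],
    [0,0,-0.8,0],
  ],
)

```text
time_s: 3.05
eef_pos: [552.1, -302.2, 240.1]
tcp_rot: [-3.14, 0.009, 2.871]
wrist_force: [0.4, -0.8, -4.2]
finger_gap: 45.3
finger_force: 25.0
```

>>> step_arm(
  moves=[
    [0,0,0,0],
    [0,0,0,0],
    [0,0,0,0],
  ],
)

```text
time_s: 3.35
eef_pos: [549.4, -300.9, 233.3]
tcp_rot: [3.141, -0.005, 2.87]
wrist_force: [-0.2, -0.6, -4.5]
finger_gap: 45.3
finger_force: 25.0
```

```bash
python3 -c "
from h import *
go([573,-150,236],6.2)"
```

```text
t 3.35 tcp [ 549.4 -300.9  233.3] yaw 164.43 F [-0.21 -0.63 -4.48] gap 45.3 q6 -1.6
 go: tx 0.1183 ty 1.0111 tz -0.0183 yaw -0.2418
```

>>> step_arm(
  moves=[
    [0.03,0.25,-0.02,-0.08],
    [0.06,0.5,-0.03,-0.16],
    [0.09,0.75,-0.04,-0.24],
    [0.12,1.0,-0.04,-0.24],
    [0.12,1.0,-0.04,-0.24],
  ],
)

```text
time_s: 3.85
eef_pos: [573.6, -147.9, 240.7]
tcp_rot: [3.14, -0.002, -3.031]
wrist_force: [0.4, 0.2, -4.6]
finger_gap: 45.3
finger_force: 25.0
```

>>> step_arm(
  moves=[
    [0,0,0,0],
    [0,0,0,0],
    [0,0,0,0],
  ],
)

```text
time_s: 4.15
eef_pos: [572.9, -152.7, 241.4]
tcp_rot: [3.142, -0.001, -3.037]
wrist_force: [-0.6, -0.1, -4.3]
finger_gap: 45.6
finger_force: 25.0
```

```bash
python3 -c "
from h import *
s=snap('wrist','w2.png')
go([573.3,-64.4,236],6.2)"
```

```text
t 4.2 tcp [ 572.9 -152.8  241.6] yaw -174.03 F [-0.17 -0.84 -3.54] gap 45.2 q6 -1.48
 go: tx -0.0637 ty 0.5856 tz 0.0370 yaw -0.0026
```

View pics/w2.png

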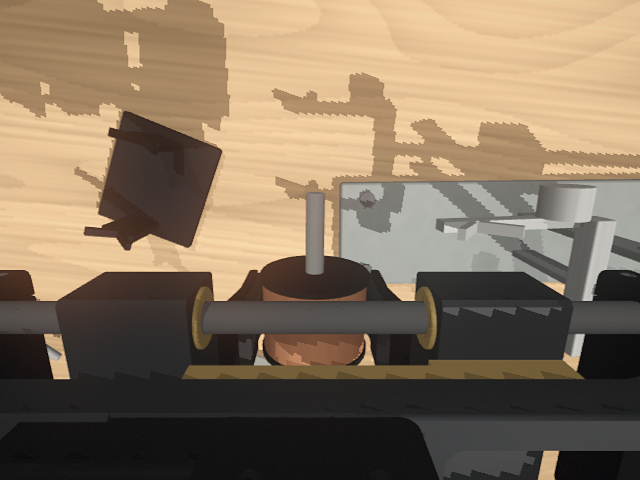

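The wrist view shows the spindle upright at u≈315, parallel to the base's end edge at u≈340. The base corner is at (340,183), and the near prong with its notch runs from (440,225) to (530,230).

```bash
python3 - <<'E'
from h import *
s=load('wrist'); W=cloud(s); hsv=cv2.cvtColor(s['pixels'],cv2.COLOR_RGB2HSV); z=W[...,2]
v,u=np.mgrid[:480,:640]
m=(abs(z-12)<5)&(hsv[...,1]<60)&(v<285)&(u>330)
top=np.array([W[np.where(m[:,c])[0][:2],c].mean(0) for c in range(360,530) if m[:,c].sum()>5])
lef=np.array([W[r,np.where(m[r])[0][:2]].mean(0) for r in range(192,268) if m[r].sum()>5])
def fit(a,b):
    for _ in range(3):
        c=np.polyfit(a,b,1); r=abs(np.polyval(c,a)-b); k=r<1.5*np.median(r)+.3; a,b=a[k],b[k]
    return c
c1=fit(top[:,1],top[:,0]); c2=fit(lef[:,0],lef[:,1])
print('long edge ang x=f(y)',np.degrees(np.arctan(-c1[0])),'short ang',np.degrees(np.arctan(c2[0])))
yy=(c2[0]*c1[1]+c2[1])/(1-c1[0]*c2[0]); xx=c1[0]*yy+c1[1]; print('corner',xx,yy)
for th in (5.5,6,6.4):
    t=np.radians(th); ex=np.array([np.cos(t),np.sin(t)]); ey=np.array([-np.sin(t),np.cos(t)])
    print(th,'pivot',(np.array([xx,yy])+50*ex+175*ey).round(1),'yoke',(np.array([xx,yy])+50*ex+65*ey).round(1))
t=np.radians(6.1); ex=np.array([np.cos(t),np.sin(t)]); ey=np.array([-np.sin(t),np.cos(t)])
k=(z>130)&(z<185)&(v<270)&(u>430); P=W[k]; a,b=P[:,:2]@ex,P[:,:2]@ey
for lo in range(-165,-60,5):
    j=(b>=lo)&(b<lo+5)
    if j.sum()>3: print(lo,j.sum(),'x',np.percentile(a[j],[5,50,95]).round(1),'z',np.percentile(P[j,2],[5,50,97]).round(1))
# spindle
k=(u>300)&(u<330)&(v>195)&(v<255)&(z>120); P=W[k]; print('spindle z',np.percentile(P[:,2],[50,97]),np.median(P,0))
c=np.polyfit(P[:,0],P[:,1],1); print('ang',np.degrees(np.arctan(c[0])))
zc=np.polyfit(P[:,0],P[:,2],1); print('z slope',zc[0], 'tip x',P[:,0].min(), 'y at',np.median(P[:,1]))
E
```

```text
long edge ang x=f(y) 6.451995050324076 short ang 7.218825326864327
corner 534.8405014050206 -133.09294511293675
5.5 pivot [567.8  45.9] yoke [578.4 -63.6]
6 pivot [566.3  46.2] yoke [577.8 -63.2]
6.4 pivot [565.   46.4] yoke [577.3 -62.9]
-145 214 x [524.7 527.4 530.3] z [137.8 146.1 163.1]
-140 243 x [524.6 526.5 530.5] z [139.2 147.  164.1]
-135 136 x [524.5 525.1 529.6] z [137.2 146.8 159.2]
-130 95 x [524.5 524.9 530. ] z [137.6 147.8 152.9]
-125 183 x [524.5 526.3 530.1] z [137.6 148.  150.9]
-120 213 x [524.4 526.3 530.1] z [137.1 151.8 154.9]
-115 223 x [524.4 526.  530.2] z [137.7 155.5 158.7]
-110 164 x [524.3 525.7 529.8] z [135.8 158.1 160.5]
-105 74 x [524.3 524.7 527. ] z [132.4 141.5 143.3]
-100 78 x [524.3 525.  527.5] z [132.8 141.  142.1]
-95 119 x [524.3 526.5 530. ] z [133.7 140.4 141.6]
-90 558 x [507.2 517.2 528.2] z [133.8 140.  144.8]
-85 652 x [506.4 515.8 528. ] z [139.1 146.5 149.8]
-80 500 x [506.3 515.6 528.5] z [138.5 150.  151.8]
-75 408 x [506.2 515.5 528.6] z [137.6 150.7 152. ]
-70 259 x [506.2 515.2 529.4] z [136.6 149.  151. ]
-65 992 x [524.7 538.7 552.9] z [135.  141.  147.7]
spindle z [193.49011515 194.9226384 ] [ 535.52297406 -157.34745246  193.49011515]
ang 4.632075948232088
z slope -0.005474717458849905 tip x 523.4861951158299 y at -157.3474524623705
```

>>> step_arm(
  moves=[
    [-0.02,0.2,0,0],
    [-0.045,0.4,0,0],
    [-0.07,0.58,0,0],
    [-0.07,0.58,0.05,0],
    [-0.07,0.58,0.1,0],
  ],
)

```text
time_s: 4.7
eef_pos: [574.5, -64.4, 226.8]
tcp_rot: [-3.142, 0.0, -3.036]
wrist_force: [0.5, 0.1, -4.5]
finger_gap: 45.4
finger_force: 25.0
```

>>> step_arm(
  moves=[
    [0,0,0.04,0],
    [0,0,0.06,0],
    [0,0,0.06,0],
  ],
)

```text
time_s: 5.0
eef_pos: [574.1, -65.1, 217.1]
tcp_rot: [-3.141, -0.002, -3.037]
wrist_force: [0.4, -0.4, -4.8]
finger_gap: 45.3
finger_force: 25.0
```

```bash
python3 - <<'E'
from h import *
go([574.4,-65.2,204],6.1)
s=snap('wrist','w3.png'); a=s['pixels'][120:300,250:640]
t=snap('side'); b=t['pixels'][180:310,250:390]
a=cv2.resize(a,None,fx=1.9,fy=1.9); b=cv2.resize(b,None,fx=2.5,fy=2.5,interpolation=cv2.INTER_CUBIC)
im=np.zeros((600,800,3),np.uint8); a=a[:300]; im[:a.shape[0],:a.shape[1]]=a; b=b[:290]; im[305:305+len(b),:b.shape[1]]=b[:295]
sc=snap('scene')['pixels'][180:330,230:410]; c=cv2.resize(sc,None,fx=1.9,fy=1.9); im[305:305+len(c),400:400+c.shape[1]]=c
cv2.imwrite('pics/c3.png',im[...,::-1])
E
```

```text
t 5.0 tcp [574.1 -65.1 217.1] yaw -174.03 F [ 0.4  -0.42 -4.75] gap 45.3 q6 -1.63
 go: tx -0.0017 ty -0.0009 tz 0.0875 yaw -0.0014
```

View pics/c3.png

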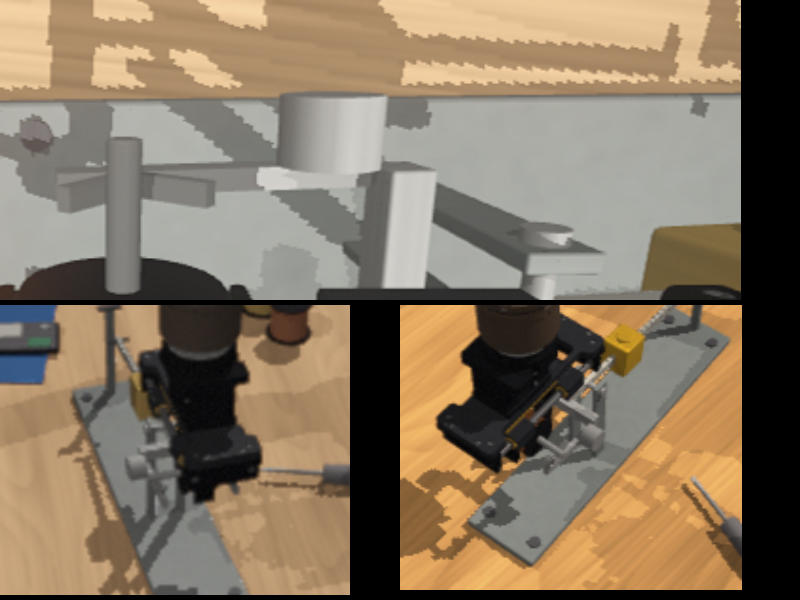

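The crop shows the spindle (u≈124) centred over the near prong's V (57 to 215), so the coil can go down.

>>> step_arm(
  moves=[
    [0,0,0.03,0],
    [0,0,0.06,0],
    [0,0,0.09,0],
    [0,0,0.12,0],
    [0,0,0.15,0],
  ],
)

```text
time_s: 5.65
eef_pos: [574.7, -64.1, 195.3]
tcp_rot: [-3.141, 0.0, -3.036]
wrist_force: [-0.0, -0.0, -2.8]
finger_gap: 45.2
finger_force: 25.0
```

>>> step_arm(
  moves=[
    [0,0,0.02,0],
    [0,0,0.04,0],
    [0,0,0.06,0],
    [0,0,0.07,0],
    [0,0,0.07,0],
  ],
)

```text
time_s: 6.15
eef_pos: [574.6, -64.0, 184.9]
tcp_rot: [3.141, 0.0, -3.036]
wrist_force: [0.0, 2.4, -2.6]
finger_gap: 45.0
finger_force: 25.0
```

>>> step_arm(
  moves=[
    [0,0.005,0.01,0],
    [0,0.008,0.02,0],
    [0,0.008,0.03,0],
    [0,0.008,0.035,0],
    [0,0.008,0.035,0],
  ],
)

```text
time_s: 6.65
eef_pos: [574.5, -62.9, 179.7]
tcp_rot: [3.142, 0.0, -3.036]
wrist_force: [0.9, 1.2, -2.2]
finger_gap: 45.4
finger_force: 25.0
```

>>> step_arm(
  moves=[
    [0,0.004,0.008,0],
    [0,0.004,0.014,0],
    [0,0.004,0.014,0],
  ],
)

```text
time_s: 6.95
eef_pos: [574.4, -62.5, 177.6]
tcp_rot: [-3.141, 0.0, -3.036]
wrist_force: [0.5, -0.8, -3.1]
finger_gap: 45.4
finger_force: 25.0
```

>>> step_arm(
  moves=[
    [0,0,0.01,0],
    [0,0,0.014,0],
    [0,0,0.014,0],
  ],
)

```text
time_s: 7.25
eef_pos: [574.4, -62.5, 177.2]
tcp_rot: [-3.141, 0.001, -3.035]
wrist_force: [-2.5, 1.8, 4.7]
finger_gap: 44.9
finger_force: 25.0
```

>>> step_arm(
  moves=[
    [0,0,-0.007,0],
    [0,0,-0.007,0],
    [0,0,-0.007,0],
    [0,0,-0.007,0],
  ],
  jaw=72,
)

```text
time_s: 7.65
eef_pos: [574.3, -62.4, 176.5]
tcp_rot: [3.142, -0.0, -3.036]
wrist_force: [0.1, 0.8, -0.3]
finger_gap: 61.5
finger_force: 0.0
```

```bash
python3 -c "
from h import *
go([574.5,-62.5,250],6.1)"
```

```text
t 7.65 tcp [574.3 -62.4 176.5] yaw -173.95 F [ 0.12  0.76 -0.26] gap 61.5 q6 -1.64
 go: tx -0.0010 ty -0.0009 tz -0.4902 yaw -0.0006
```

>>> step_arm(
  moves=[
    [0,0,-0.1,0],
    [0,0,-0.3,0],
    [0,0,-0.55,0],
    [0,0,-0.7,0],
    [0,0,-0.7,0],
  ],
  jaw=75,
)

```text
time_s: 8.15
eef_pos: [576.0, -62.4, 285.7]
tcp_rot: [-3.141, 0.008, -3.035]
wrist_force: [0.4, -0.5, 0.3]
finger_gap: 65.7
finger_force: 0.0
```

>>> step_arm(
  moves=[
    [0,0.2,0,0],
    [0,0.4,0,0],
    [0,0.6,0,0],
    [0,0.6,0,0],
  ],
)

```text
time_s: 8.55
eef_pos: [564.2, 29.6, 280.5]
tcp_rot: [3.141, -0.002, -3.033]
wrist_force: [0.8, -0.5, -0.6]
finger_gap: 65.1
finger_force: 0.0
```

```bash
python3 - <<'E'
from h import *
go([561,115,282],6.1)
s=snap('wrist','w4.png')
W=cloud(s); z=W[...,2]; hsv=cv2.cvtColor(s['pixels'],cv2.COLOR_RGB2HSV); H,S=hsv[...,0],hsv[...,1]
t=np.radians(6.1); ex=np.array([np.cos(t),np.sin(t)]); ey=np.array([-np.sin(t),np.cos(t)])
m=(H>17)&(H<32)&(S>130)&(z>110)&(z<200); P=W[m]
if len(P): print(len(P),'a',np.percentile(P[:,:2]@ex,[1,99]).round(1),'b',np.percentile(P[:,:2]@ey,[1,99]).round(1),'z',np.percentile(P[:,2],[1,50,99]).round(1))
E
```

```text
t 8.55 tcp [564.2  29.6 280.5] yaw -173.75 F [ 0.83 -0.49 -0.57] gap 65.1 q6 -1.8
 go: tx -0.0406 ty 0.5686 tz -0.0103 yaw 0.0016
34 a [546.9 580.1] b [35.3 74.9] z [128.7 133.9 170.6]
```

View pics/w4.png

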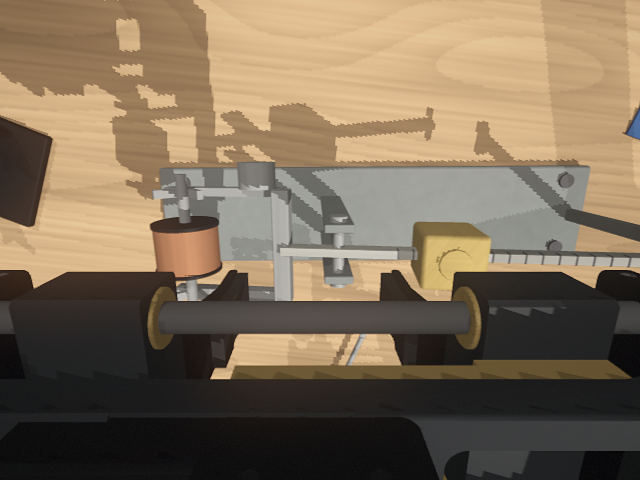

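The wrist view shows the coil hanging in both prongs at (187,245). The brass poise is at (451,255), top face v≈225 to 290, and the pivot is at (338,240).

```bash
python3 - <<'E'
from h import *
s=load('wrist'); W=cloud(s); z=W[...,2]; v,u=np.mgrid[:480,:640]
t=np.radians(6.1); ex=np.array([np.cos(t),np.sin(t)]); ey=np.array([-np.sin(t),np.cos(t)])
def pr(n,m):
    P=W[m]; a,b=P[:,:2]@ex,P[:,:2]@ey
    print(n,len(P),'a',np.percentile(a,[1,50,99]).round(1),'b',np.percentile(b,[1,50,99]).round(1),'z',np.percentile(P[:,2],[1,50,99]).round(1)); return a,b,P[:,2]
pr('poise',(u>405)&(u<492)&(v>218)&(v<270)&(z>125)&(z<200))
a,b,c=pr('top',(u>425)&(u<485)&(v>245)&(v<270)&(z>150)&(z<200))
for r in ((290,325),(350,405),(495,640)):
    a,b,c=pr('bar',(u>r[0])&(u<r[1])&(v>240)&(v<270)&(z>110)&(z<200))
    print(np.polyfit(b,c,1).round(3))
pr('pivotaxle',(u>318)&(u<358)&(v>195)&(v<236)&(z>143)&(z<200))
pr('spindle',(u>178)&(u<190)&(v>172)&(v<215)&(z>110)&(z<150))
E
```

```text
poise 3632 a [546.9 555.1 573.9] b [31.5 51.3 77.2] z [129.5 168.1 172.9]
top 1410 a [553.1 560.4 568.2] b [37.4 53.6 70.8] z [166.8 170.8 173.2]
bar 489 a [562.4 564.5 581.9] b [-47.9 -36.1 -23.7] z [117.6 141.6 144.6]
[6.60000e-02 1.41348e+02]
bar 704 a [562.1 563.7 568.4] b [-6.2 11.5 28.7] z [136.2 147.3 151.3]
[1.06000e-01 1.45067e+02]
bar 2005 a [561.1 563.  567.5] b [ 86.8 130.  170.8] z [149.3 160.9 167.6]
[1.1000e-01 1.4633e+02]
pivotaxle 395 a [540.6 546.  552.5] b [-24.7 -14.9  -5.1] z [143.2 148.6 150.5]
spindle 405 a [514.3 528.7 542. ] b [-126.2 -122.  -119.3] z [124.2 128.8 130.8]
```

>>> step_arm(
  moves=[
    [0,0.14,0,0],
    [0,0.27,0,0],
    [0,0.27,0,0],
    [0,0.27,0,0],
    [0,0.27,0,0],
  ],
  jaw=0,
  force=5,
)

```text
time_s: 9.1
eef_pos: [560.5, 66.4, 281.2]
tcp_rot: [-3.141, -0.001, -3.037]
wrist_force: [-0.1, -0.1, -0.4]
finger_gap: 33.3
finger_force: 0.0
```

>>> step_arm(
  moves=[
    [0,0,0.05,0],
    [0,0,0.1,0],
    [0,0,0.15,0],
    [0,0,0.15,0],
    [0,0,0.15,0],
  ],
)

```text
time_s: 9.6
eef_pos: [560.5, 67.2, 258.7]
tcp_rot: [-3.141, -0.001, -3.036]
wrist_force: [-0.4, -0.3, -0.2]
finger_gap: 1.4
finger_force: 0.0
```

```bash
cat >> h.py <<'E'
T=np.radians(6.1); EX=np.array([np.cos(T),np.sin(T)]); EY=np.array([-np.sin(T),np.cos(T)])
def local():
    o=status.observe(); p=o['eef_pos']; f=o['wrist_force']
    print('t %.2f a %.1f b %.1f z %.1f gap %.1f  Fx %.1f Fy %.1f Fz %.1f'%(o['time_s'],p[:2]@EX,p[:2]@EY,p[2],o['finger_gap'],f[:2]@EX,f[:2]@EY,f[2]))
E
python3 -c "
from h import *
local(); snap('wrist','w5.png')"
```

```text
t 9.60 a 564.5 b 7.3 z 258.7 gap 1.4  Fx -0.5 Fy -0.2 Fz -0.2
```

View pics/w5.png

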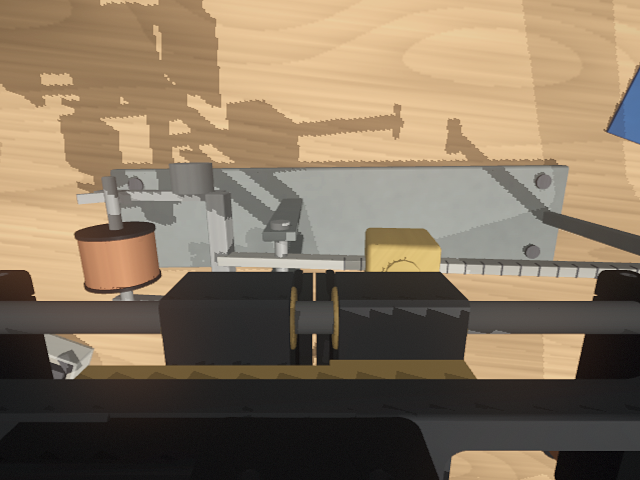

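The wrist view shows the shut fingers at u≈315, between the pivot (282,240) and the poise (402,250). They can be lowered behind the poise.

>>> step_arm(
  moves=[
    [0,0,0.08,0],
    [0,0,0.16,0],
    [0,0,0.215,0],
    [0,0.04,0.215,0],
    [0,0.06,0.215,0],
  ],
)

```text
time_s: 10.15
eef_pos: [559.6, 76.8, 226.5]
tcp_rot: [-3.141, -0.0, -3.036]
wrist_force: [0.3, 0.6, 0.1]
finger_gap: 0.3
finger_force: 0.0
```

>>> step_arm(
  moves=[
    [0,0.02,0,0],
    [0,0.04,0,0],
    [0,0.06,-0.005,0],
    [0,0.08,-0.01,0],
    [0,0.08,-0.01,0],
  ],
)

```text
time_s: 10.65
eef_pos: [558.3, 88.3, 228.4]
tcp_rot: [-3.141, 0.0, -3.036]
wrist_force: [0.0, -1.9, 0.2]
finger_gap: 0.6
finger_force: 0.4
```

```bash
python3 -c "
from h import *
local()"
```

```text
t 10.65 a 564.6 b 28.5 z 228.4 gap 0.6  Fx -0.2 Fy -1.9 Fz 0.2
```

>>> step_arm(
  moves=[
    [0,0.03,-0.004,0],
    [0,0.06,-0.008,0],
    [0,0.09,-0.012,0],
    [0,0.12,-0.016,0],
    [0,0.15,-0.02,0],
  ],
)

```text
time_s: 11.15
eef_pos: [555.8, 110.9, 231.2]
tcp_rot: [-3.141, -0.001, -3.036]
wrist_force: [1.2, -3.8, -2.2]
finger_gap: 0.2
finger_force: 1.8
```

```bash
cat >> h.py <<'E'
def beam():
    s=snap('wrist'); W=cloud(s); z=W[...,2]; v,u=np.mgrid[:480,:640]; a=W[...,:2]@EX; b=W[...,:2]@EY
    m=(v<272)&(abs(a-564)<4.5)&(b>90)&(b<190)&(z>105)&(z<180)
    # top line of bar per b bin
    B=[];Z=[]
    for lo in np.arange(60,192,4):
        k=m&(b>=lo)&(b<lo+4)
        if k.sum()>8: B.append(lo+2); Z.append(np.percentile(z[k],90))
    if len(B)>5:
        B=np.array(B);Z=np.array(Z)
        c=np.polyfit(B,Z,1); r=abs(np.polyval(c,B)-Z); k=r<2*np.median(r)+.5; c=np.polyfit(B[k],Z[k],1)
        print('bar n',k.sum(),'slope %.4f z@pivot %.1f; tilt from mean %.4f'%(c[0],np.polyval(c,-15),np.median((Z[k]-147)/(B[k]+15))))
    k=(abs(a-564)<19)&(z>143)&(z<180)&(b>0)&(b<190)&(cv2.cvtColor(s['pixels'],cv2.COLOR_RGB2HSV)[...,1]>110)&(v<275)
    if k.sum()>20: print('poise n',k.sum(),'b',np.percentile(b[k],[1,99]).round(1),'z',np.percentile(z[k],[50,99]).round(1))
    k=(v<272)&(a>515)&(a<545)&(b<-110)&(b>-140)&(z>105)&(z<165); 
    if k.sum()>20: print('spindle end n',k.sum(),'top z',np.percentile(z[k],97).round(1))
    local()
E
python3 -c "
from h import *
beam()"
```

```text
poise n 2092 b [60.8 99.1] z [166.7 174.6]
spindle end n 1116 top z 130.5
t 11.20 a 564.4 b 51.9 z 231.3 gap 0.5  Fx -0.1 Fy -1.3 Fz -1.3
```

>>> step_arm(
  moves=[
    [0,0.02,-0.002,0],
    [0,0.04,-0.004,0],
    [0,0.06,-0.006,0],
    [0,0.06,-0.006,0],
  ],
)

```text
time_s: 11.6
eef_pos: [554.8, 120.0, 232.3]
tcp_rot: [3.141, -0.0, -3.036]
wrist_force: [-0.8, -1.8, -0.7]
finger_gap: 0.5
finger_force: 0.9
```

```bash
python3 -c "
from h import *
beam()"
```

```text
poise n 2136 b [ 70.1 108.3] z [167.6 175.6]
spindle end n 396 top z 128.5
t 11.65 a 564.4 b 60.3 z 232.3 gap 0.4  Fx -0.5 Fy -1.5 Fz -0.3
```

>>> step_arm(
  moves=[
    [0,0.02,-0.002,0],
    [0,0.04,-0.004,0],
    [0,0.05,-0.006,0],
    [0,0.05,-0.006,0],
  ],
)

```text
time_s: 12.05
eef_pos: [554.0, 127.3, 233.1]
tcp_rot: [3.141, -0.0, -3.036]
wrist_force: [-0.6, -2.2, -0.1]
finger_gap: 0.7
finger_force: 1.2
```

```bash
cat >> h.py <<'E'
def tip():
    s=snap('scene'); W=cloud(s); z=W[...,2]; a=W[...,:2]@EX; b=W[...,:2]@EY
    # bar in scene cam (its x offset about +2), outside poise
    m=(abs(a-566)<5)&(b>118)&(b<192)&(z>100)&(z<185); B=[];Z=[]
    for lo in np.arange(118,192,4):
        k=m&(b>=lo)&(b<lo+4)
        if k.sum()>4: B.append(lo+2); Z.append(np.percentile(z[k],85))
    B=np.array(B);Z=np.array(Z); print('scene tilt',np.round((Z-145.5)/(B+15),3), 'median', np.median((Z-145.5)/(B+15)).round(4))
E
python3 -c "
from h import *
beam();tip()"
```

```text
poise n 2163 b [ 77.4 115.6] z [168.3 176.8]
spindle end n 178 top z 120.5
t 12.10 a 564.4 b 67.7 z 233.1 gap 0.8  Fx -0.7 Fy -1.9 Fz -0.7
scene tilt [0.104 0.129 0.13  0.138 0.134] median 0.1303
```

>>> step_arm(
  moves=[
    [0,0.02,-0.002,0],
    [0,0.04,-0.004,0],
    [0,0.05,-0.006,0],
    [0,0.05,-0.006,0],
  ],
)

```text
time_s: 12.55
eef_pos: [553.2, 134.8, 234.0]
tcp_rot: [3.141, -0.001, -3.036]
wrist_force: [-2.1, -3.1, 0.4]
finger_gap: 0.5
finger_force: 1.2
```

```bash
python3 -c "
from h import *
beam();tip()"
```

```text
poise n 2197 b [ 85.  123.1] z [169.1 177.6]
spindle end n 32 top z 120.6
t 12.60 a 564.4 b 75.2 z 234.0 gap 0.5  Fx -1.4 Fy -2.8 Fz -0.1
scene tilt [0.126 0.127 0.136] median 0.1265
```

>>> step_arm(
  moves=[
    [0,0.02,0,0],
    [0,0.04,0,0],
    [0,0.05,0,0],
    [0,0.05,0,0],
  ],
)

```text
time_s: 13.05
eef_pos: [552.5, 142.3, 233.9]
tcp_rot: [3.141, -0.0, -3.036]
wrist_force: [-2.3, -2.9, -0.1]
finger_gap: 0.5
finger_force: 1.2
```

```bash
python3 -c "
from h import *
beam();tip()"
```

```text
poise n 2224 b [ 92.4 130.6] z [169.4 177.2]
t 13.10 a 564.6 b 82.7 z 234.0 gap 0.8  Fx -2.0 Fy -3.0 Fz -0.1
scene tilt [0.126] median 0.1259
```

>>> step_arm(
  moves=[
    [0,0.02,0,0],
    [0,0.04,0,0],
    [0,0.04,0,0],
    [0,0.03,0,0],
    [0,0.03,0,0],
  ],
)

```text
time_s: 13.65
eef_pos: [553.1, 147.3, 234.7]
tcp_rot: [3.14, 0.003, -3.036]
wrist_force: [0.2, -0.4, 0.6]
finger_gap: 0.3
finger_force: 0.0
```

```bash
python3 -c "
from h import *
beam();tip()"
```

```text
poise n 2475 b [ 97.9 136.4] z [172.3 179.2]
t 13.70 a 565.5 b 87.6 z 234.6 gap 0.7  Fx 0.2 Fy 0.1 Fz 0.8
scene tilt [] median nan
  return _methods._mean(a, axis=axis, dtype=dtype,
  ret = ret.dtype.type(ret / rcount)
```

>>> step_arm(
  moves=[
    [0,0.02,0,0],
    [0,0.04,-0.003,0],
    [0,0.06,-0.005,0],
    [0,0.06,-0.005,0],
    [0,0.045,-0.005,0],
  ],
)

```text
time_s: 14.25
eef_pos: [551.2, 153.7, 234.7]
tcp_rot: [3.141, -0.0, -3.036]
wrist_force: [-0.3, 0.8, -0.5]
finger_gap: 0.7
finger_force: 0.0
```

```bash
python3 -c "
from h import *
beam()"
```

```text
poise n 2263 b [105.9 143.8] z [170.1 179.3]
t 14.30 a 564.3 b 93.9 z 234.7 gap 0.5  Fx 0.6 Fy 0.3 Fz 0.5
```

>>> step_arm(
  moves=[
    [0,0.02,0,0],
    [0,0.04,-0.003,0],
    [0,0.055,-0.005,0],
    [0,0.055,-0.005,0],
    [0,0.035,-0.005,0],
  ],
)

```text
time_s: 14.8
eef_pos: [550.9, 159.0, 235.6]
tcp_rot: [3.14, 0.001, -3.035]
wrist_force: [0.6, 0.1, 0.6]
finger_gap: 0.2
finger_force: 0.0
```

```bash
python3 -c "
from h import *
beam()
s=load('wrist');W=cloud(s);z=W[...,2];a=W[...,:2]@EX;b=W[...,:2]@EY
v,u=np.mgrid[:480,:640]
for lo in range(-10,240,15):
    k=(abs(a-564)<6)&(b>=lo)&(b<lo+15)&(z>110)&(z<195)&(v<275)
    if k.sum()>5: print(lo,k.sum(),np.percentile(z[k],[50,90]).round(1))
"
```

```text
poise n 2309 b [111.5 149.2] z [171.4 179.5]
t 14.85 a 564.8 b 99.1 z 235.7 gap 0.4  Fx 0.6 Fy -1.2 Fz -0.8
-10 260 [142.9 146.7]
5 238 [144.2 148.4]
20 201 [144.5 149.4]
35 122 [143.8 146.5]
50 101 [144.8 147. ]
65 82 [145.7 147.7]
80 43 [146.7 149.1]
95 44 [148.6 150.2]
215 86 [139.9 141.4]
230 686 [129.5 141.4]
```

```bash
cat >> h.py <<'E'
def tips():
    for n in ('side','scene'):
        s=snap(n); W=cloud(s); z=W[...,2]; a=W[...,:2]@EX; b=W[...,:2]@EY
        for lo in (165,175,185,192,198,225,235):
            k=(abs(a-(561 if n=='side' else 566))<8)&(b>=lo)&(b<lo+7)&(z>95)&(z<185)
            if k.sum()>2: print(n,lo,k.sum(),'z',np.percentile(z[k],[10,50,95]).round(1),'tilt %.3f'%((np.percentile(z[k],95)-146)/(lo+3.5+15)))
E
python3 -c "
from h import *
tips()"
```

```text
side 225 7 z [106.4 114.6 135.1] tilt -0.045
side 235 11 z [105.1 126.8 142.1] tilt -0.015
scene 165 6 z [159.4 162.9 166.3] tilt 0.111
scene 175 6 z [155.9 159.  161.2] tilt 0.078
scene 185 3 z [154.8 158.6 163.3] tilt 0.085
scene 192 8 z [159.5 161.4 164.2] tilt 0.086
scene 198 4 z [160.3 160.9 162. ] tilt 0.074
scene 225 23 z [103.9 124.5 144.2] tilt -0.007
scene 235 26 z [ 99.4 122.1 143.1] tilt -0.012
```

>>> step_arm(
  moves=[
    [0,0,0.025,0],
    [0,0,0.045,0],
    [0,0.02,0.05,0],
    [0,0.035,0.05,0],
    [0,0.045,0.052,0],
  ],
)

```text
time_s: 15.45
eef_pos: [550.1, 164.7, 227.6]
tcp_rot: [-3.14, -0.001, -3.036]
wrist_force: [1.1, -2.9, -0.3]
finger_gap: 0.2
finger_force: 1.6
```

>>> step_arm(
  moves=[
    [0,-0.02,0,0],
    [0,-0.05,0,0],
    [0,-0.05,-0.01,0],
    [0,-0.05,-0.02,0],
    [0,-0.05,-0.02,0],
  ],
)

```text
time_s: 15.95
eef_pos: [551.2, 157.7, 231.2]
tcp_rot: [3.141, 0.001, -3.036]
wrist_force: [-0.3, 0.4, -0.3]
finger_gap: 0.5
finger_force: 0.0
```

>>> step_arm(
  moves=[
    [0,0,0,0],
    [0,0,0,0],
    [0,0,0,0],
    [0,0,0,0],
    [0,0,0,0],
  ],
)

```text
time_s: 16.45
eef_pos: [551.0, 157.7, 230.7]
tcp_rot: [3.142, -0.0, -3.036]
wrist_force: [0.3, -0.4, 1.0]
finger_gap: 0.6
finger_force: 0.0
```

```bash
python3 -c "
from h import *
beam();tips()"
```

```text
bar n 15 slope 0.0262 z@pivot 139.7; tilt from mean -0.0138
poise n 2219 b [114.1 152.3] z [164.3 167.4]
t 16.50 a 564.6 b 98.2 z 230.7 gap 0.1  Fx -0.2 Fy -0.1 Fz -0.5
side 225 12 z [107.9 116.3 141.6] tilt -0.018
side 235 7 z [105.9 125.5 142. ] tilt -0.016
scene 165 3 z [152.1 152.3 153.8] tilt 0.042
scene 175 7 z [144.2 150.8 153. ] tilt 0.036
scene 185 9 z [142.  150.3 153.7] tilt 0.038
scene 192 10 z [146.3 149.3 154.1] tilt 0.039
scene 198 7 z [142.  146.9 151.6] tilt 0.026
scene 225 24 z [103.5 120.7 145.4] tilt -0.003
scene 235 22 z [112.8 138.8 143.9] tilt -0.008
```

>>> step_arm(
  moves=[
    [0,0.02,0.03,0],
    [0,0.045,0.042,0],
    [0,0.055,0.042,0],
    [0,0.063,0.042,0],
    [0,0.063,0.042,0],
  ],
)

```text
time_s: 17.1
eef_pos: [549.7, 166.7, 224.2]
tcp_rot: [-3.141, -0.001, -3.036]
wrist_force: [1.5, -2.3, -1.4]
finger_gap: 0.7
finger_force: 1.4
```

>>> step_arm(
  moves=[
    [0,-0.03,0,0],
    [0,-0.08,0,0],
    [0,-0.08,-0.02,0],
    [0,-0.08,-0.04,0],
    [0,-0.08,-0.04,0],
  ],
)

```text
time_s: 17.6
eef_pos: [551.7, 155.3, 231.3]
tcp_rot: [3.141, 0.002, -3.036]
wrist_force: [1.2, -0.1, 0.3]
finger_gap: 0.7
finger_force: 0.0
```

>>> step_arm(
  moves=[
    [0,0,0,0],
    [0,0,0,0],
    [0,0,0,0],
    [0,0,0,0],
    [0,0,0,0],
  ],
)

```text
time_s: 18.1
eef_pos: [551.2, 155.1, 230.4]
tcp_rot: [-3.142, -0.0, -3.036]
wrist_force: [-0.4, -0.5, 0.5]
finger_gap: 0.4
finger_force: 0.0
```

```bash
python3 -c "
from h import *
beam();tips()"
```

```text
bar n 15 slope 0.0214 z@pivot 139.8; tilt from mean -0.0194
poise n 2194 b [115.9 154.3] z [161.7 163.9]
t 18.15 a 564.6 b 95.6 z 230.4 gap 0.5  Fx 0.3 Fy 0.2 Fz 0.2
side 225 9 z [111.9 126.5 138.6] tilt -0.030
side 235 6 z [104.2 119.8 140. ] tilt -0.024
scene 175 9 z [139.7 145.6 148.6] tilt 0.014
scene 185 11 z [145.4 146.4 151.1] tilt 0.025
scene 192 13 z [139.8 145.  151.4] tilt 0.026
scene 198 8 z [139.7 142.5 147.4] tilt 0.007
scene 225 20 z [104.7 127.3 142. ] tilt -0.017
scene 235 23 z [104.1 126.2 141.5] tilt -0.018
```

>>> step_arm(
  moves=[
    [0,0,-0.2,0],
    [0,0,-0.4,0],
    [0.0,0,-0.6,0],
    [0,0,-0.7,0],
    [0,0,-0.7,0],
  ],
)

```text
time_s: 18.75
eef_pos: [552.1, 155.4, 338.3]
tcp_rot: [3.14, 0.006, -3.036]
wrist_force: [0.4, 0.3, -1.1]
finger_gap: 0.3
finger_force: 0.0
```

>>> step_arm(
  moves=[
    [-0.2,0.2,0,0],
    [-0.4,0.3,0,0],
    [-0.4,0.3,0,0],
    [-0.4,0.3,0,0],
    [-0.4,0.3,0,0],
  ],
)

```text
time_s: 19.25
eef_pos: [605.5, 205.6, 334.5]
tcp_rot: [-3.141, -0.002, -3.036]
wrist_force: [0.0, 0.2, 0.9]
finger_gap: 0.5
finger_force: 0.0
```

```bash
python3 - <<'E'
from h import *
s=snap('wrist','w6.png'); local()
W=cloud(s);z=W[...,2];a=W[...,:2]@EX;b=W[...,:2]@EY;v,u=np.mgrid[:480,:640]
for lo in range(-150,220,10):
    k=(abs(a-564)<5)&(b>=lo)&(b<lo+10)&(z>110)&(z<195)&(v<275)
    if k.sum()>5: print(lo,k.sum(),np.percentile(z[k],[50,75,95]).round(1))
tips()
E
```

```text
t 19.30 a 623.9 b 140.0 z 335.2 gap 0.2  Fx 0.9 Fy 0.7 Fz 0.5
-110 286 [140.2 144.3 147.3]
-70 6 [140.6 141.  141.3]
-60 141 [142.2 144.1 145.3]
-50 161 [143.9 144.9 145.9]
-40 103 [144.9 145.3 145.9]
-30 100 [145.  145.5 146.2]
-20 159 [144.6 145.3 146. ]
-10 102 [145.3 145.7 146.4]
0 97 [145.3 145.9 146.5]
10 100 [145.4 145.8 146.5]
20 102 [145.6 146.  146.6]
30 100 [145.7 146.  146.8]
40 104 [145.8 146.2 147. ]
50 101 [146.  146.3 146.7]
60 109 [145.9 146.4 147. ]
70 113 [146.  146.5 147.3]
80 105 [146.1 146.6 147.5]
90 104 [146.4 146.9 147.5]
100 106 [146.5 146.9 147.4]
110 118 [161.  162.3 163.3]
120 196 [163.1 164.3 165.3]
130 182 [164.8 165.3 166. ]
140 194 [164.  164.8 165.9]
150 146 [162.4 163.2 163.8]
160 118 [147.  147.6 148.4]
170 107 [147.1 147.7 148.4]
180 103 [147.5 147.9 148.4]
190 131 [147.2 147.8 148.5]
side 185 6 z [146.1 148.1 151.2] tilt 0.026
side 198 6 z [141.5 144.2 147.2] tilt 0.005
side 225 14 z [101.6 122.1 144.9] tilt -0.005
side 235 16 z [102.4 135.8 145.2] tilt -0.003
scene 175 11 z [142.8 147.5 149.5] tilt 0.018
scene 185 8 z [143.5 147.3 149.8] tilt 0.019
scene 192 14 z [139.  145.5 150.6] tilt 0.022
scene 198 9 z [141.7 145.2 148.8] tilt 0.013
scene 225 17 z [ 96.  115.  134.2] tilt -0.048
scene 235 16 z [102.9 122.8 141.9] tilt -0.016
```

View pics/w6.png

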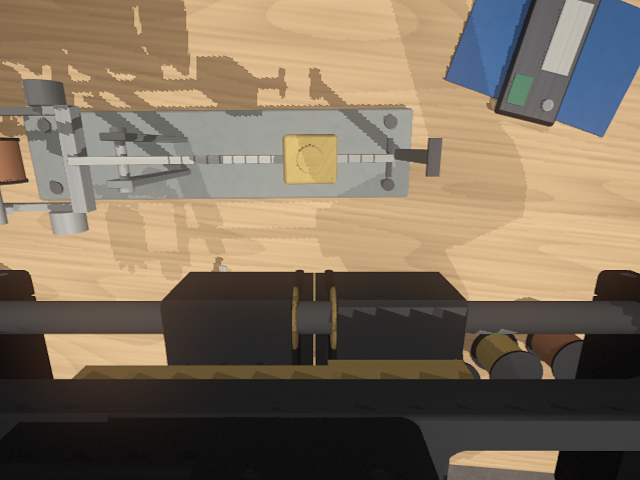

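The wrist view shows the beam free, with the poise at (310,159) and the pointer at (432,157). The bar profile tilts up slightly towards its tip, so I'll check that against the base plate's slope in the same picture.

```bash
cat >> h.py <<'E'
def slope(new=True):
    s=snap('wrist') if new else load('wrist')
    W=cloud(s);z=W[...,2];a=W[...,:2]@EX;b=W[...,:2]@EY;v,u=np.mgrid[:480,:640]
    B=[];Z=[]
    for lo in range(-40,198,4):
        k=(abs(a-564)<5)&(b>=lo)&(b<lo+4)&(z>125)&(z<156)&(v<270)
        if k.sum()>20: B.append(lo+2);Z.append(np.percentile(z[k],70))
    c=np.polyfit(B,Z,1);r=abs(np.polyval(c,B)-Z);k=r<1;c=np.polyfit(np.array(B)[k],np.array(Z)[k],1)
    m=(abs(z-12)<4)&(abs(a-564)<46)&(b>-120)&(b<240)&(v<270); 
    A=np.c_[a[m],b[m],np.ones(m.sum())]; p=np.linalg.lstsq(A,z[m],rcond=None)[0]
    print('bar slope %.4f z@pivot %.1f n %d | base slope b %.4f a %.4f n %d | tilt %.4f'%(c[0],np.polyval(c,-15),k.sum(),p[1],p[0],m.sum(),c[0]-p[1]))
E
python3 -c "
from h import *
slope(False);slope();local()"
```

```text
bar slope 0.0115 z@pivot 145.4 n 50 | base slope b 0.0007 a 0.0004 n 18723 | tilt 0.0108
bar slope 0.0114 z@pivot 145.4 n 50 | base slope b 0.0007 a 0.0001 n 18665 | tilt 0.0107
t 19.45 a 624.1 b 140.1 z 336.0 gap 0.3  Fx -0.6 Fy -0.7 Fz 0.0
```

>>> step_arm(
  moves=[
    [0.2,-0.15,0.1,0],
    [0.4,-0.3,0.2,0],
    [0.4,-0.3,0.35,0],
    [0.4,-0.3,0.55,0],
    [0.4,-0.3,0.7,0],
  ],
)

```text
time_s: 19.95
eef_pos: [550.3, 154.4, 229.9]
tcp_rot: [3.141, 0.0, -3.037]
wrist_force: [1.0, -0.7, -0.5]
finger_gap: 0.7
finger_force: 0.0
```

>>> step_arm(
  moves=[
    [0,0.02,0.03,0],
    [0,0.05,0.04,0],
    [0,0.075,0.04,0],
    [0,0.082,0.04,0],
    [0,0.086,0.04,0],
  ],
)

```text
time_s: 20.45
eef_pos: [550.5, 167.9, 225.6]
tcp_rot: [-3.141, 0.002, -3.035]
wrist_force: [2.1, -2.3, -0.2]
finger_gap: 0.6
finger_force: 1.5
```

>>> step_arm(
  moves=[
    [0,0,0,0],
    [0,-0.04,0,0],
    [0,-0.08,0,0],
    [0,-0.08,-0.2,0],
    [0,-0.08,-0.45,0],
  ],
)

```text
time_s: 20.95
eef_pos: [550.2, 155.1, 290.8]
tcp_rot: [-3.14, -0.005, -3.037]
wrist_force: [0.9, 0.9, 0.1]
finger_gap: 0.2
finger_force: 0.0
```

>>> step_arm(
  moves=[
    [-0.2,0.15,-0.15,0],
    [-0.4,0.3,-0.3,0],
    [-0.4,0.3,-0.3,0],
    [-0.4,0.3,-0.3,0],
    [-0.4,0.3,-0.3,0],
  ],
)

```text
time_s: 21.45
eef_pos: [605.2, 206.3, 335.8]
tcp_rot: [-3.141, -0.003, -3.036]
wrist_force: [0.1, -0.1, -0.0]
finger_gap: 0.4
finger_force: 0.0
```

>>> step_arm(
  moves=[
    [0,0,0,0],
    [0,0,0,0],
    [0,0,0,0],
    [0,0,0,0],
    [0,0,0,0],
  ],
)

```text
time_s: 21.95
eef_pos: [606.0, 207.0, 337.0]
tcp_rot: [3.142, 0.0, -3.036]
wrist_force: [0.8, 0.1, 0.5]
finger_gap: 0.2
finger_force: 0.0
```

```bash
python3 -c "
from h import *
slope();slope();local()"
```

```text
bar slope 0.0042 z@pivot 145.4 n 50 | base slope b 0.0006 a 0.0002 n 18597 | tilt 0.0037
bar slope 0.0040 z@pivot 145.5 n 50 | base slope b 0.0006 a 0.0000 n 18610 | tilt 0.0033
t 22.05 a 624.6 b 141.5 z 336.9 gap 0.4  Fx 0.4 Fy -0.5 Fz 0.1
```

```bash
python3 -c "
from h import *
print(workorder.finish_job())"
```

```text
the job is handed in; nothing more can be done
None
```

The coil hangs in both fork notches, and the poise was nudged out until the free beam floated at about 0.0035 rad, measured against the base plate. The gripper was clear of everything when I handed the job in at 22 s; no verdict came back.

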